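# Fold out the stand's hook and hang the lead comb on it

## Robot

A 6-joint arm with a two-finger parallel gripper is mounted at the origin on the work surface. World frame = base frame: x ahead of the robot, y to its left, z up, the work surface at z = 0. Lengths are in m, angles in rad, forces in N, time in s.
With the tool pointing down it reaches from about 0.25 to 0.8 m from the base axis. Payload 8.5 kg.
Tool frame: the origin (TCP) lies at the very end of the fingers, on their centre line; the grasp point (between the pads) lies 19 mm behind it (bot.pinch_z is the distance from the TCP to the grasp point, in m); z points along the fingers, y is the direction in which the jaws open and shut (so a half turn about z gives the same grasp; the last joint's range is limited). The gripper opens to 85 mm and grips with 20 to 120 N. Pads are 22 mm wide; open, the fingers measure 114 mm over their backs; the gripper's body (76 mm by 85 mm) begins 54 mm behind the grasp point. The pads swing forward as they close: fully open they stand 13 mm farther back than shut.
Start: joints at [1.337, 0.238, -0.013, 1.319, 0, 1.571], TCP at [0.122, 0.511, 0.231] pointing down, gripper open.
Joint ranges: [-2.66, 2.66], [-1.03, 1.9], [-1.14, 1.46], [-1.82, 2.27], [-1.45, 1.34], [-3.14, 3.14]. Speed limits (rad/s): [2.22, 2.22, 2.79, 3.14, 3.14, 3.14].

## Interface

Orientations are given as a rotation vector (axis times angle).
In Python, from rig import bot gives the robot as it stands.
- The arm moves only by the shell command python3 -m jog 'ROWS' [FORCE]. ROWS is JSON, a list that holds one entry, the list of rows, each a list of 5 numbers: the shift along the world's x, y, z in mm, then the turn about the world's z in rad, then the closure, from 0 (fully open) to 1 (shut). A call has 1 to 20 rows; each row is the pose to reach, as a shift and turn from the pose commanded when the call began; what a row does not reach only later rows make up. A row lasts 1/10 s, in which the tool goes at most 50 mm and 8.59 degrees, less where a joint would pass 70% of its speed; a pose out of reach is approached as far as the arm can. A call with a gripper value outside its range is refused whole. The fingers move at their own pace and stop on an object; FORCE is the grip in N (left out, the last holds). Time passes only in rows, so rows that repeat a pose let the fingers close. It gives the time, the measured TCP pose, the force and the opening at its end, in the units of the state.
- bot.observe(): the state, without advancing time (a new reading comes with each control period).
- bot.grab_frame(name): name is "scene" or "side" or "wrist"; returns (picture, depth): 480x640x3 uint8, red, green, blue; 480x640 float32, m along the optical axis (not along the pixel's ray), 0 where there is no reading.
- bot.camera_params(name): a dict with "fx", "fy", "cx", "cy" (pixels), "R" (3x3) and "t" (3): a world point X has camera coordinates R X + t; the wrist camera has in their place "mount" (4x4, takes a point from camera to tool coordinates, whose origin is the TCP and whose axes are the flange's). Camera axes: x right, y down, z forward; pixel columns grow to the right and rows downward; lengths in m; the calibration is good to about 2 mm. A picture is of the moment at which its call begins: read the wrist's pose just before it. camera_params takes no time and is no camera call.
- bot.close_job(): hands the job in, once; it reports no verdict.
The state is a dict: "time": time; "qpos": joint angles; "joint_velocities": joint speeds; "effort": joint torques, N m; "ee_pos": TCP position; "eef_rot": TCP orientation; "contact_force": force on the tool from outside, world axes, zero at the start; "torque": the same for the moment, N m; "opening": finger opening in m.
Only numpy, scipy, OpenCV 4.12 (cv2) and the standard library are available. Lean on these libraries where they do the work, as an engineer would, in place of code of your own. Each camera call takes 0.05 s, during which the arm holds its last target.

## Task

Swing the flat folding hook on the grey upright fully out to its stop, then take the lead comb that has the eye under its handle out of the wooden rack and hang it by that eye on the hook: push it back against the sprung collar and let it down behind the raised nib, so that it is held between nib and collar. The hinge and hook are light, so work gently throughout (keep well under 20 N), and leave the other comb and everything else on the table where they are.

Things in the scene. Friction and masses are not known exactly. Their poses are not given: they have to be found in the camera images.
- stand: Fixed grey upright on a base plate 130 x 150 x 12 mm. Origin on the table straight below the hook's upright hinge axis; -x is its front (the hook's side), z up. Post 30 mm deep, 50 mm wide: front face at x = +10 mm, sides at y = -20 and +30 mm, top 205 mm high. Above the base plate the space beside and before the post is free but for hook and bracket (34 x 34 mm, y within 17 mm).
- hook_axis (a point): Point of the stand on the hook's hinge axis, 177 mm above the table; axes as the stand's. The hook's bracket is clamped in a slot at a height that differs each time and is not measured: the top of the hook's level bar lies 170 to 194 mm above the table, to be found by touch or sight. It does not slip under the forces allowed.
- hook (a joint): Angle of the steel hook about its hinge axis: 0 = flat along the post, pointing to the stand's +y, its end sticking out past the post's side; at 1.57 a hard stop, pointing to -x. Starts at 0 to 0.2; stiff (0.15 N m), stays where left. Bar 8 mm wide, 10 mm high, 105 mm long from the axis; a nib 8 mm high and as wide as the bar stands on it 65 to 72 mm from the axis; the last 33 mm are a plain finger tab.
- collar (a joint): Travel (m) of the round black collar on the bar (26 mm diameter, 8 mm thick) towards the hinge: 0 = at rest, its outer face 58 mm from the hinge axis, 7 mm short of the nib; at most 0.012. Its spring pushes back with 3 N at the start and 0.5 N more per mm. With the comb hung between nib and collar it reads about 0.003.
- comb_grip (a point): Middle of the handle of the comb to hang: white plastic, 0.1 to 0.17 kg, 145 mm tall, upright in the rack, the only one with an eye and a tall handle. Axes: x = normal of the flat comb, y = width, z up. Handle 12 mm thick (x), 30 wide, 40 tall; point 20 mm below the top, 45 mm above the eye's middle. Below the handle 10 mm thick, up to 70 mm wide. Same both ways round.
- comb_eye (a point): Middle of the comb's eye: a rectangular through hole, 14 mm wide (y), 24 mm tall (z), 10 mm deep (x, the way the hook passes through); 80 mm above the comb's foot. The neck round it is 34 mm wide and 12 mm high above the hole.
- comb: The same comb; origin in the middle of its foot, axes as for comb_grip.
- plain_comb_mid (a point): Middle of the other comb in the rack, 95 mm tall, 80 mm wide, 10 mm thick, without an eye: leave it alone.
- plain_comb: The same other comb; origin in the middle of its foot.
- rack: Fixed wooden rack 150 x 100 mm, 30 mm high; origin under its centre. Two slots, 13 mm wide and 22 mm deep, open at the top and ends, run along the rack's y at x = -45 and +45 mm; one comb stands in each, foot 8 mm above the table. Lift a comb straight up to take it out.
- gel: White gel bottle, 48 mm diameter, 120 mm tall; a bystander (origin under its centre, as for the others).
- tissues: Blue tissue box 90 x 90 x 85 mm; a bystander.
- tub: White closed tub 72 mm diameter, 48 mm tall; a bystander.
- meter: Flat grey hand meter 60 x 120 x 22 mm; a bystander.
- bud_cup: Clear cup 80 mm diameter, 90 mm tall; a bystander.
- marker: Marker pen 125 x 14 x 14 mm; a bystander.

How it is judged:
By the outcome, as a careful person would: the job done as asked, in the order asked, and still so for the second after the job is handed in, with the robot touching nothing.
It also fails if it takes over 72 s, if anything falls off the work surface, if the arm or the gripper's body presses on something with over 40 N, if the wrist force passes 120 N, or if a joint passes its speed limit or range.

## Working session

There is one attempt and no reset: what is moved stays moved. The work goes in short steps, Python scripts to look and compute and a shell command to move; the robot and the scene stay as the last step left them, time stands still between calls to the robot, and variables do not carry over. Pictures are saved under pics/ and viewed, and the job is handed in when it is done.

```bash
ls; mkdir -p pics; python3 - <<'E'
from rig import bot
import cv2,numpy as np
s=bot.observe();print(s)
for n in["scene","side","wrist"]:
    p,d=bot.grab_frame(n);cv2.imwrite(f"pics/{n}0.png",p[:,:,::-1]);np.save(f"pics/{n}0.npy",d);c=bot.camera_params(n);print(n,c)
E
```

```text
pics
{'time': 0.0, 'qpos': array([ 1.33700358e+00,  2.38764197e-01, -1.42481876e-02,  1.31921306e+00,
        6.68472356e-06,  1.57081004e+00]), 'joint_velocities': array([ 0.00017292,  0.00035876, -0.00033534,  0.00118609,  0.00068702,
        0.00112905]), 'effort': array([-2.61143814e-04, -5.38777006e+01,  3.46445632e+01,  1.82627176e-02,
        4.48520666e-05,  8.71658244e-06]), 'ee_pos': array([0.12152698, 0.51030991, 0.2306887 ]), 'eef_rot': array([-3.66406068e-01, -3.11997710e+00,  2.22819190e-03]), 'contact_force': array([ 0.12193258, -0.29239974, -0.61734355]), 'torque': array([-0.06213311,  0.02443441,  0.00488545]), 'opening': 0.0855613312934439}
scene {'fx': 482.227010779626, 'fy': 482.227010779626, 'cx': 316.03484841632553, 'cy': 239.88512164907218, 'R': array([[ 0.81762688,  0.57551239, -0.01648521],
       [ 0.43742896, -0.63956028, -0.63215391],
       [-0.3743557 ,  0.50965492, -0.77466746]]), 't': array([-0.4405833 , -0.17358893,  1.50827184])}
side {'fx': 563.8687340233952, 'fy': 563.8687340233952, 'cx': 312.1054510782644, 'cy': 237.59684333367446, 'R': array([[-0.99984012, -0.01051094, -0.01446561],
       [ 0.00467655,  0.62711833, -0.77890996],
       [ 0.01725872, -0.77885308, -0.62696891]]), 't': array([0.54179583, 0.11573679, 1.41746539])}
wrist {'fx': 345.0549896958391, 'fy': 345.0549896958391, 'cx': 317.22045921326844, 'cy': 238.86984146414432, 'mount': array([[-7.75540858e-05, -9.60626467e-01, -2.77843094e-01,
         6.96246771e-02],
       [ 9.99999834e-01,  8.41481236e-05, -5.70066311e-04,
        -5.03148430e-05],
       [ 5.71000761e-04, -2.77843092e-01,  9.60626301e-01,
        -1.41913191e-01],
       [ 0.00000000e+00,  0.00000000e+00,  0.00000000e+00,
         1.00000000e+00]])}
```

View pics/scene0.png

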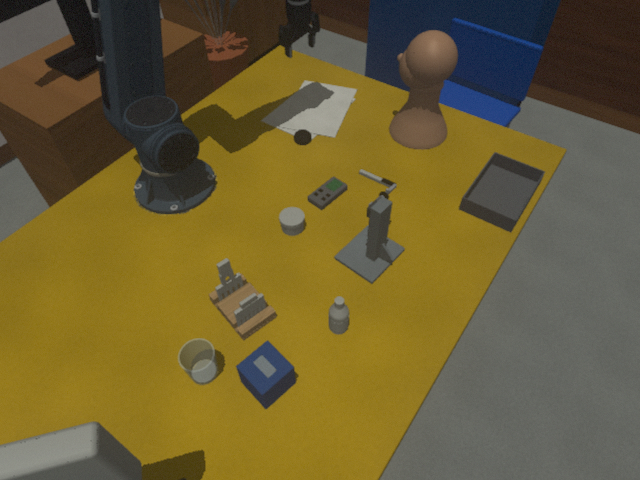

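View pics/side0.png

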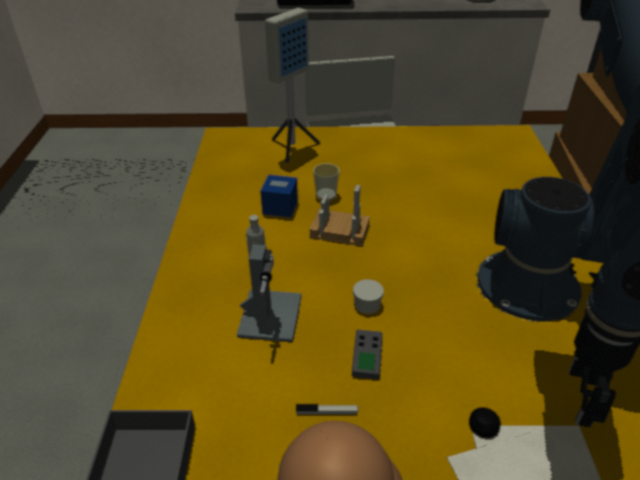

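View pics/wrist0.png

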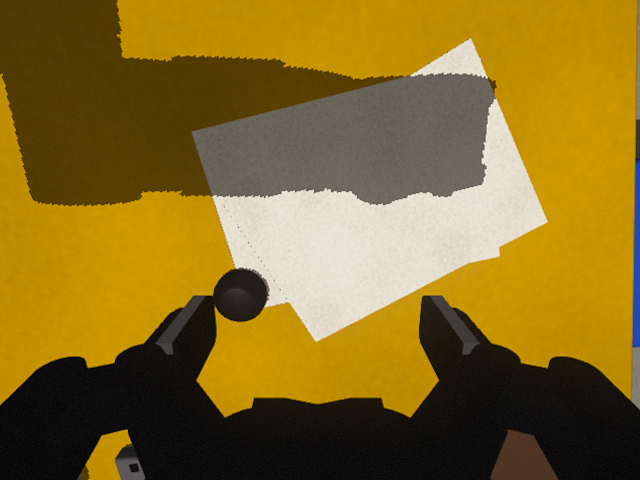

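The scene view shows the stand post top at about (380,205), the rack at (242,305) with the tall-handled comb at (226,272) and the plain comb at (250,305). The side view has the post at (260,285), hook end near (266,275), and the combs at (357,205) and (323,210). I'll zoom in for measurement.

```bash
python3 - <<'E'
import cv2,numpy as np
a=cv2.imread('pics/scene0.png');b=cv2.imread('pics/side0.png')
def z(im,x,y,w,h,k,n): 
    c=im[y:y+h,x:x+w].astype(float)*1.6; cv2.imwrite(n,cv2.resize(np.clip(c,0,255).astype('uint8'),None,fx=k,fy=k,interpolation=cv2.INTER_CUBIC))
z(a,325,180,90,110,6,'pics/z1.png'); z(b,230,210,90,140,4,'pics/z2.png')
z(a,200,250,90,95,6,'pics/z3.png'); z(b,300,170,80,80,6,'pics/z4.png')
E
```

```text
(no output)
```

View pics/z1.png

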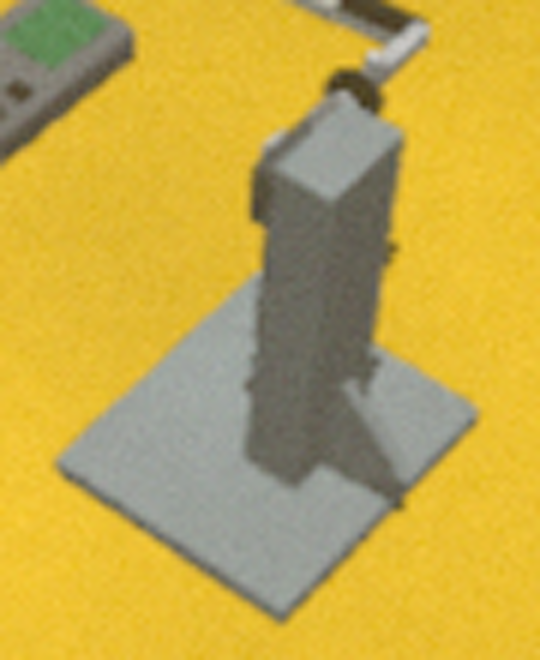

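View pics/z2.png

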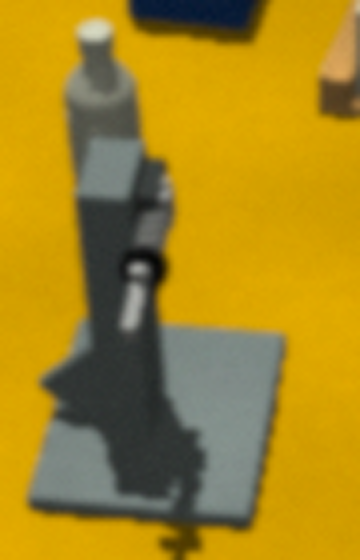

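View pics/z3.png

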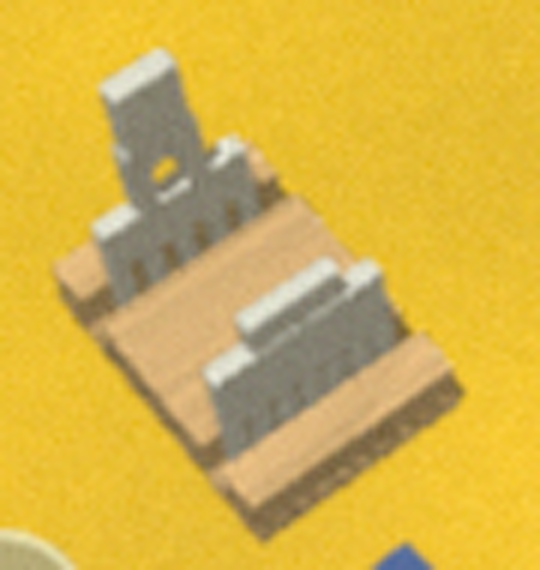

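View pics/z4.png

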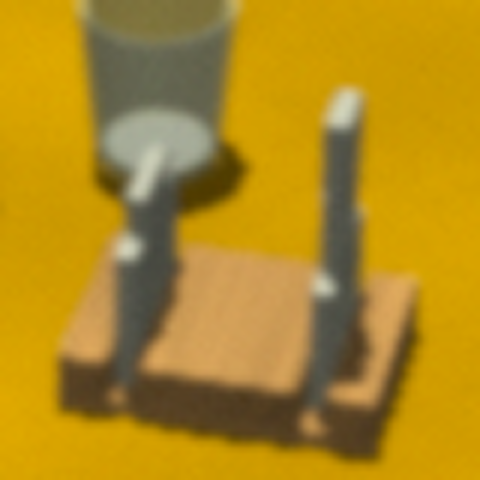

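```bash
cat > h.py <<'E'
import numpy as np
from rig import bot
def ray(n,u,v,z):
    c=bot.camera_params(n);R=np.array(c['R']);t=np.array(c['t'])
    d=R.T@np.array([(u-c['cx'])/c['fx'],(v-c['cy'])/c['fy'],1]);o=-R.T@t
    return (o+d*(z-o[2])/d[2])
def proj(n,X):
    c=bot.camera_params(n);p=np.array(c['R'])@X+np.array(c['t']);return c['fx']*p[0]/p[2]+c['cx'],c['fy']*p[1]/p[2]+c['cy']
E
python3 - <<'E'
from h import *
np.set_printoptions(precision=4,suppress=True)
def go(lab,n,o,k,pts,z):
    P=np.array([ray(n,o[0]+p[0]/k-.4,o[1]+p[1]/k-.4,z)[:2] for p in pts]);print(lab,n);print(P, 'mean',P.mean(0))
    for i in range(len(P)):
        d=P[(i+1)%len(P)]-P[i];print('   ',round(float(np.hypot(*d)),4),round(float(np.degrees(np.arctan2(d[1],d[0]))),1))
go('base','scene',(325,180),6,[(58,465),(282,620),(480,413)],.012)
go('base','side',(230,210),4,[(80,325),(287,337),(250,522),(30,503)],.012)
go('post','scene',(325,180),6,[(272,173),(332,203),(403,137),(345,95)],.205)
go('post','side',(230,210),4,[(92,140),(143,143),(132,198),(78,197)],.205)
go('rack','scene',(200,250),6,[(55,268),(262,505),(465,385)],.03)
go('rack','side',(300,170),6,[(115,240),(420,285),(378,400),(60,355)],.03)
go('handle','scene',(200,250),6,[(100,90),(160,48),(178,65),(115,103)],.153)
go('handle','side',(300,170),6,[(325,122),(353,127),(364,92),(340,88)],.153)
# tab end
for z in (.165,.175,.185): print('tab', ray('side',230+130/4-.4,210+325/4-.4,z),ray('scene',325+425/6-.4,180+30/6-.4,z))
E
```

```text
base scene
[[0.5737 0.0364]
 [0.7    0.0213]
 [0.7156 0.1697]] mean [0.6631 0.0758]
    0.1271 -6.8
    0.1492 84.0
    0.1947 -136.8
base side
[[0.696  0.0352]
 [0.5676 0.0462]
 [0.5847 0.1939]
 [0.7104 0.1796]] mean [0.6397 0.1137]
    0.1288 175.1
    0.1486 83.4
    0.1265 -6.5
    0.1451 -95.7
post scene
[[0.6422 0.0826]
 [0.6701 0.0821]
 [0.6754 0.1291]
 [0.6443 0.1364]] mean [0.658  0.1075]
    0.0278 -1.1
    0.0473 83.5
    0.0319 166.7
    0.0538 -92.2
post side
[[0.6679 0.0895]
 [0.6398 0.0922]
 [0.6422 0.1378]
 [0.6709 0.1368]] mean [0.6552 0.1141]
    0.0282 174.4
    0.0456 87.0
    0.0287 -2.0
    0.0475 -93.7
rack scene
[[ 0.3861 -0.2508]
 [ 0.5301 -0.2858]
 [ 0.5626 -0.1975]] mean [ 0.4929 -0.2447]
    0.1482 -13.7
    0.0941 69.8
    0.1843 -163.2
rack side
[[ 0.5252 -0.2799]
 [ 0.3814 -0.2425]
 [ 0.4063 -0.1561]
 [ 0.5504 -0.1903]] mean [ 0.4658 -0.2172]
    0.1485 165.4
    0.09 73.9
    0.1481 -13.4
    0.0931 -105.7
handle scene
[[ 0.4183 -0.2262]
 [ 0.4238 -0.1977]
 [ 0.4351 -0.2   ]
 [ 0.4273 -0.2275]] mean [ 0.4261 -0.2128]
    0.029 79.0
    0.0116 -11.2
    0.0286 -105.9
    0.0091 171.6
handle side
[[ 0.4322 -0.1976]
 [ 0.4201 -0.1936]
 [ 0.4138 -0.2211]
 [ 0.4242 -0.2245]] mean [ 0.4226 -0.2092]
    0.0127 161.5
    0.0283 -103.0
    0.011 -17.6
    0.028 73.6
tab [0.6417 0.1926 0.165 ] [0.6363 0.2261 0.165 ]
tab [0.6402 0.2028 0.175 ] [0.6404 0.2165 0.175 ]
tab [0.6387 0.2131 0.185 ] [0.6445 0.2069 0.185 ]
```

```bash
python3 - <<'E'
from h import *
print(ray('scene',420,140,0),ray('scene',432,40,.25),ray('side',335,450,.2))
d=np.load('pics/scene0.npy')
c=bot.camera_params('scene');R=np.array(c['R']);t=np.array(c['t'])
def P(u,v):
    Z=float(d[v,u]);return (R.T@(np.array([(u-c['cx'])/c['fx']*Z,(v-c['cy'])/c['fy']*Z,Z])-t)).round(4)
print('head',P(432,40),P(430,60)); print('post',P(380,205))
E
python3 -m jog '[[[50,-40,15,0,0],[100,-80,30,0,0],[150,-120,45,0,0],[190,-160,60,0,0],[230,-200,75,0,0],[270,-240,90,0,0],[310,-270,90,0,0],[350,-290,90,0,0],[390,-310,90,0,0],[430,-320,90,0,0],[470,-330,90,0,0],[500,-340,90,0,0],[520,-340,90,0,0],[530,-340,90,0,0],[530,-340,90,0,0],[530,-340,90,0,0]]]'
python3 - <<'E'
from h import *
import cv2
s=bot.observe();p,d=bot.grab_frame('wrist');cv2.imwrite('pics/w1.png',p[:,:,::-1]);np.savez('pics/w1.npz',d=d,pos=s['ee_pos'],rot=s['eef_rot']);print(s)
E
```

```text
[0.53186839 0.61842787 0.        ] [0.44379588 0.7904307  0.25      ] [0.49827412 0.57323346 0.2       ]
head [0.5055 0.6335 0.3388] [0.5253 0.595  0.3019]
post [0.6559 0.1067 0.2039]
time: 1.75
ee_pos: [0.6512, 0.1707, 0.3207]
eef_rot: [-0.366, -3.119, 0.001]
contact_force: [-0.5, 0.1, -0.1]
opening: 0.0855
{'time': 1.75, 'qpos': array([2.56386232e-01, 5.18678764e-01, 6.43430940e-01, 1.69687395e+00,
       3.27443894e-05, 4.90217230e-01]), 'joint_velocities': array([ 0.01082987, -0.03151003, -0.01613513, -0.00143464, -0.00096486,
       -0.00098437]), 'effort': array([-8.69076345e-01, -7.27291846e+01,  3.48962831e+01, -1.20919095e-01,
       -3.69873410e-02, -1.17638972e-02]), 'ee_pos': array([0.65117008, 0.17071836, 0.32071985]), 'eef_rot': array([-3.66319325e-01, -3.11890784e+00,  7.11116252e-04]), 'contact_force': array([-0.48159096,  0.07212755, -0.12006148]), 'torque': array([-0.0475299 , -0.00634344,  0.01667934]), 'opening': 0.08549072281796043}
```

View pics/w1.png

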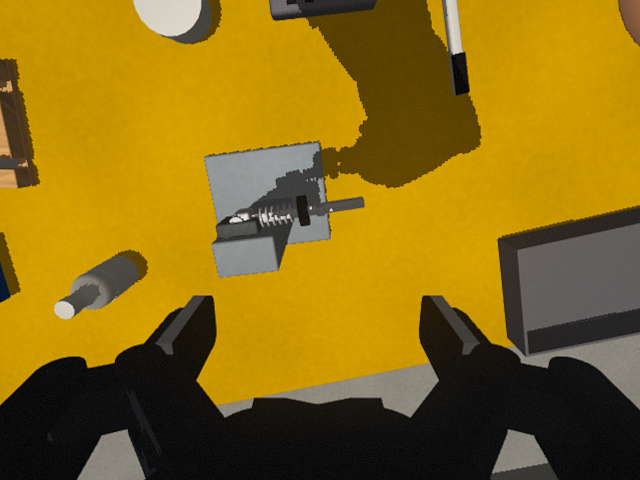

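The wrist view shows the post top at roughly (215–283, 232–276). The hook lies along the post, with hinge at about (238,220), collar at (303,210) and tab end at (364,203).

```bash
cat >> h.py <<'E'
from scipy.spatial.transform import Rotation as Ro
def wfr(pos,rot):
    c=bot.camera_params('wrist');M=np.eye(4);M[:3,:3]=Ro.from_rotvec(rot).as_matrix();M[:3,3]=pos
    return M@np.array(c['mount']),c
def wray(pos,rot,u,v,z):
    M,c=wfr(pos,rot);d=M[:3,:3]@np.array([(u-c['cx'])/c['fx'],(v-c['cy'])/c['fy'],1]);o=M[:3,3]
    return o+d*(z-o[2])/d[2]
def wpt(pos,rot,u,v,Z):
    M,c=wfr(pos,rot);return M[:3,:3]@np.array([(u-c['cx'])/c['fx']*Z,(v-c['cy'])/c['fy']*Z,Z])+M[:3,3]
E
python3 - <<'E'
from h import *
import cv2
np.set_printoptions(precision=4,suppress=True)
im=cv2.imread('pics/w1.png')
c=np.clip(im[135:290,195:375]*1.5,0,255).astype('uint8');cv2.imwrite('pics/w1z.png',cv2.resize(c,None,fx=4.4,fy=3.8 if 0 else 4.4,interpolation=cv2.INTER_CUBIC)[:600])
f=np.load('pics/w1.npz');d=f['d'];pos,rot=f['pos'],f['rot']
for u,v in [(325,209),(332,208),(340,207),(350,205),(358,204),(303,205),(303,215),(240,222),(270,215),(245,255)]:
    print(u,v,wpt(pos,rot,u,v,float(d[v,u])))
E
```

```text
325 209 [0.6388 0.18   0.1816]
332 208 [0.6388 0.1858 0.1838]
340 207 [0.6398 0.1924 0.1827]
350 205 [0.6401 0.2007 0.1824]
358 204 [0.6407 0.2073 0.1828]
303 205 [0.6301 0.1637 0.1887]
303 215 [0.6378 0.1618 0.1901]
240 222 [0.6307 0.112  0.1947]
270 215 [0.6331 0.1344 0.1818]
245 255 [0.656  0.1104 0.2031]
```

View pics/w1z.png

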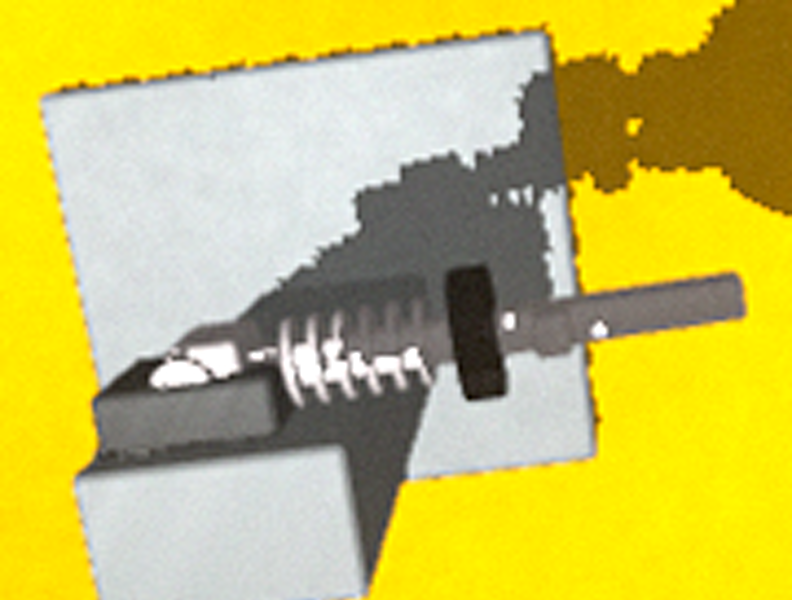

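```bash
python3 - <<'E'
from h import *
np.set_printoptions(precision=4,suppress=True)
f=np.load('pics/w1.npz');pos,rot=f['pos'],f['rot']
def r(x,y,z):return wray(pos,rot,195+x/4.4-.4,135+y/4.4-.4,z)
for lab,pts,z in (('base',[(45,97),(547,35),(594,455)],.012),('post',[(78,480),(347,447),(364,598)],.205)):
    P=np.array([r(*p,z)[:2] for p in pts]);print(lab,P)
    for i in range(2): e=P[i+1]-P[i];print(np.hypot(*e),np.degrees(np.arctan2(e[1],e[0])))
    print('mid diag',(P[0]+P[2])/2)
for n,p in dict(endtop=(738,275),endbot=(745,317),sh1=(578,293),sh2=(600,338)).items(): print(n,r(*p,.184))
a=(r(738,275,.184)+r(745,317,.184))/2; b=(r(515,313,.184)+r(522,348,.184))/2; e=a-b; print('bar ang',np.degrees(np.arctan2(e[1],e[0])),a,b)
E
```

```text
base [[0.5707 0.0424]
 [0.5876 0.1876]
 [0.7124 0.1729]]
0.14617812634393101 83.38394199368922
0.12574161922940838 -6.698125609454455
mid diag [0.6416 0.1076]
post [[0.6406 0.0888]
 [0.6458 0.1368]
 [0.6739 0.1323]]
0.04833322957738286 83.84247680545037
0.02852591583537422 -9.206603345593402
mid diag [0.6573 0.1105]
endtop [0.6357 0.2117 0.184 ]
endbot [0.6438 0.2115 0.184 ]
sh1 [0.6322 0.1823 0.184 ]
sh2 [0.6414 0.1844 0.184 ]
bar ang 85.5315621670115 [0.6398 0.2116 0.184 ] [0.6365 0.1699 0.184 ]
```

```bash
python3 -m jog '[[[9,26,0,0.08,1],[9,26,-30,0.155,1],[9,26,-60,0.155,1],[9,26,-80,0.155,1],[9,26,-100,0.155,1],[9,26,-100,0.155,1],[9,26,-120,0.155,1],[9,26,-140,0.155,1],[9,26,-155,0.155,1],[9,26,-155,0.155,1]]]' 20
python3 - <<'E'
from h import *
import cv2
s=bot.observe();p,d=bot.grab_frame('wrist');cv2.imwrite('pics/w2.png',p[:,:,::-1]);print(s['time'],s['ee_pos'],s['eef_rot'],s['contact_force'],s['opening'])
E
```

```text
time: 2.8
ee_pos: [0.6593, 0.1968, 0.166]
eef_rot: [-0.123, -3.138, 0.001]
contact_force: [-0.5, -0.4, -0.7]
opening: 0.0001
2.8 [0.65934628 0.19683511 0.16603962] [-1.22682525e-01 -3.13758215e+00  9.94593663e-04] [-0.50386184 -0.36790126 -0.74595398] 0.0001017132917102713
```

View pics/w2.png

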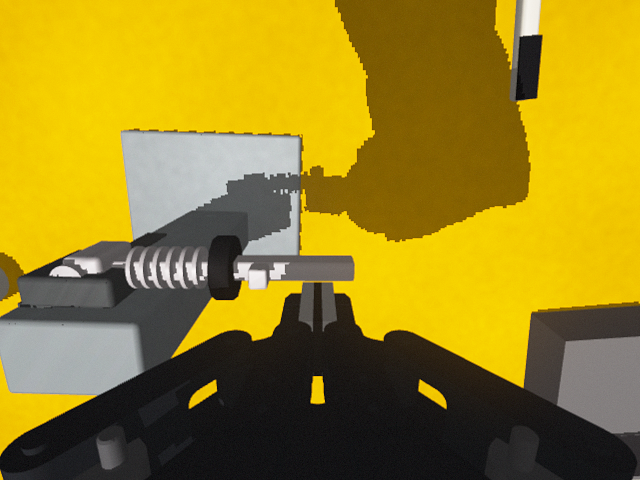

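```bash
python3 - <<'E'
import numpy as np
O=np.array([631.9,108.4]);C=np.array([660.5,196.5])
for k,ph in enumerate(np.r_[85.5,np.arange(90,181,6)]):
    a=np.radians(ph);u=np.array([np.cos(a),np.sin(a)]);t=np.array([-u[1],u[0]])
    p=O+90*u-15*t-C;print(ph,p.round(1),round(np.radians(ph-85.5),3))
E
```

```text
85.5 [-6.6  0.4] 0.0
90.0 [-13.6   1.9] 0.079
96.0 [-23.1   3. ] 0.183
102.0 [-32.6   3.1] 0.288
108.0 [-42.1   2.1] 0.393
114.0 [-51.5   0.2] 0.497
120.0 [-60.6  -2.7] 0.602
126.0 [-69.4  -6.5] 0.707
132.0 [-77.7 -11.2] 0.812
138.0 [-85.4 -16.7] 0.916
144.0 [-92.6 -23.1] 1.021
150.0 [-99.  -30.1] 1.126
156.0 [-104.7  -37.8] 1.23
162.0 [-109.6  -46. ] 1.335
168.0 [-113.5  -54.7] 1.44
174.0 [-116.5  -63.8] 1.545
180.0 [-118.6  -73.1] 1.649
```

```bash
python3 -m jog '[[[-4,0,0,0,1],[-7,0,0,0,1],[-10,1,0,0.04,1],[-14,2,0,0.08,1],[-18,2.5,0,0.13,1],[-23,3,0,0.18,1],[-28,3,0,0.235,1],[-33,3,0,0.29,1],[-37,2.5,0,0.34,1],[-42,2,0,0.39,1],[-47,1,0,0.445,1],[-51.5,0,0,0.5,1],[-56,-1,0,0.55,1],[-60.5,-2.5,0,0.6,1],[-60.5,-2.5,0,0.6,1]]]'
python3 - <<'E'
from h import *
import cv2
s=bot.observe();p,d=bot.grab_frame('wrist');cv2.imwrite('pics/w3.png',p[:,:,::-1]);print(s['time'],s['ee_pos'],s['eef_rot'],s['contact_force'],s['opening'])
E
```

```text
time: 4.35
ee_pos: [0.6001, 0.1944, 0.1676]
eef_rot: [-0.81, 3.033, 0.0]
contact_force: [0.7, 0.1, 0.7]
opening: 0.0002
4.35 [0.60010345 0.19438634 0.16761694] [-8.10344890e-01  3.03327923e+00  2.58223601e-04] [0.69410267 0.06513151 0.66152626] 0.0002476474236360231
```

View pics/w3.png

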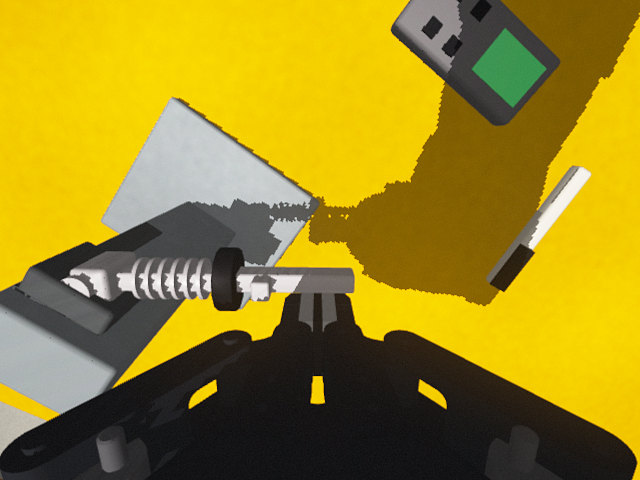

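The tab (about 250–355, 280) stays flush on the shut fingertips and the hook has swung about 35°. I'll keep going along the arc.

```bash
python3 -m jog '[[[-4.5,-2,0,0.05,1],[-9,-4,0,0.105,1],[-13,-6,0,0.16,1],[-17,-8.5,0,0.21,1],[-21,-11,0,0.265,1],[-25,-14,0,0.315,1],[-29,-17,0,0.37,1],[-32,-20.5,0,0.42,1],[-35.5,-24,0,0.475,1],[-38.5,-27.5,0,0.525,1],[-41.5,-31,0,0.58,1],[-44,-35,0,0.63,1],[-46.5,-39,0,0.68,1],[-49,-43.5,0,0.735,1],[-51,-48,0,0.785,1],[-51,-48,0,0.785,1]]]'
python3 - <<'E'
from h import *
import cv2
s=bot.observe();p,d=bot.grab_frame('wrist');cv2.imwrite('pics/w4.png',p[:,:,::-1]);print(s['time'],s['ee_pos'],s['eef_rot'],s['contact_force'],s['opening'])
E
```

```text
time: 6.0
ee_pos: [0.5491, 0.146, 0.1668]
eef_rot: [-1.908, 2.495, -0.0]
contact_force: [0.4, 0.3, -0.7]
opening: 0.0002
6.0 [0.54910673 0.14604846 0.1667787 ] [-1.90756507e+00  2.49542923e+00 -1.36210830e-04] [ 0.39535404  0.27680642 -0.72850071] 0.00019445090305565202
```

View pics/w4.png

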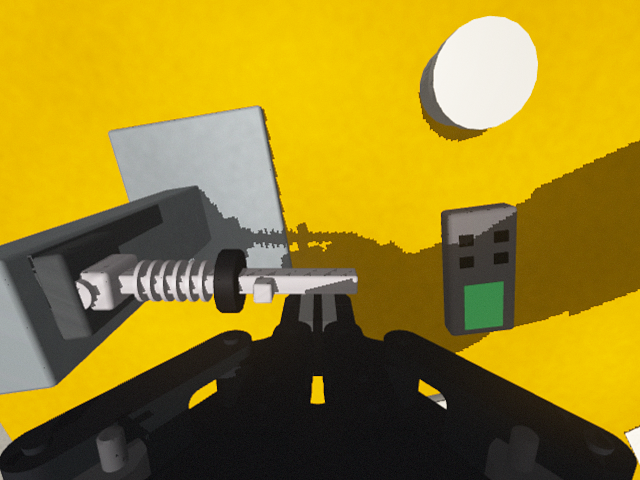

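```bash
python3 -m jog '[[[-1,-2,0,0.025,1],[-2,-4,0,0.05,1],[-2.5,-6,0,0.07,1],[-3,-8,0,0.09,1],[-3.5,-9.5,0,0.11,1],[-3.5,-9.5,0,0.11,1]]]'
python3 -m jog '[[[0,-1,0,0.01,1],[-0.5,-2,0,0.02,1],[-0.5,-2,0,0.02,1]]]'
python3 -m jog '[[[0,-1,0,0.01,1],[-0.5,-2,0,0.02,1],[-0.5,-2,0,0.02,1]]]'
python3 -m jog '[[[0,-1,0,0.01,1],[0,-1,0,0.01,1]]]'
```

```text
time: 6.65
ee_pos: [0.5455, 0.1364, 0.1663]
eef_rot: [2.044, -2.386, 0.0]
contact_force: [-0.3, -0.2, 0.1]
opening: 0.0003
time: 6.95
ee_pos: [0.5451, 0.1346, 0.1663]
eef_rot: [2.067, -2.365, 0.0]
contact_force: [-0.1, 1.2, 0.4]
opening: 0.0002
time: 7.25
ee_pos: [0.5446, 0.1325, 0.1663]
eef_rot: [-2.091, 2.344, -0.0]
contact_force: [-0.2, 1.0, -0.1]
opening: 0.0001
time: 7.45
ee_pos: [0.5445, 0.1318, 0.1662]
eef_rot: [-2.103, 2.334, 0.001]
contact_force: [-1.5, 2.8, -0.4]
opening: -0.0001
```

```bash
python3 -m jog '[[[0,-1,0,0,1],[0,-1,0,0,1]]]'
python3 -m jog '[[[0,-1,0,0,1],[0,-1,0,0,1]]]'
python3 - <<'E'
from h import *
import cv2
s=bot.observe();p,d=bot.grab_frame('wrist');cv2.imwrite('pics/w5.png',p[:,:,::-1]);np.savez('pics/w5.npz',d=d,pos=s['ee_pos'],rot=s['eef_rot']);print(s['time'],s['ee_pos'],s['contact_force'])
E
```

```text
time: 7.65
ee_pos: [0.5444, 0.1312, 0.1662]
eef_rot: [-2.102, 2.334, 0.002]
contact_force: [-1.8, 5.7, 1.4]
opening: 0.0
time: 7.85
ee_pos: [0.5443, 0.1306, 0.1662]
eef_rot: [-2.102, 2.333, 0.003]
contact_force: [-2.2, 7.3, 0.6]
opening: -0.0005
7.85 [0.54432418 0.13057519 0.16624849] [-2.21876153  7.32234477  0.56969261]
```

View pics/w5.png

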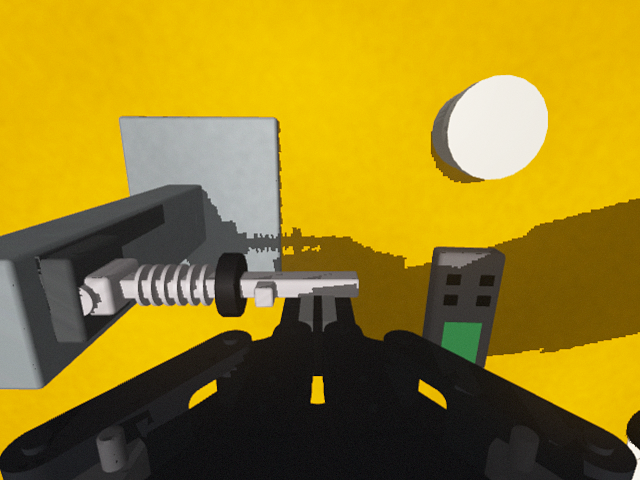

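```bash
python3 -m jog '[[[0,4,0,0,1],[0,10,0,0,1],[0,10,20,0,1],[0,10,36,0,1],[0,0,36,0,1],[0,-10,36,0,1],[0,-10,30,0,1],[0,-10,28,0,1],[0,-10,28,0,1]]]'
python3 - <<'E'
from h import *
import cv2
s=bot.observe();p,d=bot.grab_frame('wrist');cv2.imwrite('pics/w6.png',p[:,:,::-1]);np.savez('pics/w6.npz',d=d,pos=s['ee_pos'],rot=s['eef_rot']);print(s['time'],s['ee_pos'],s['eef_rot'],s['contact_force'])
E
```

```text
time: 8.8
ee_pos: [0.5441, 0.1194, 0.1931]
eef_rot: [2.101, -2.334, -0.001]
contact_force: [-0.6, 0.6, -0.8]
opening: -0.0001
8.8 [0.54406486 0.11941658 0.19309252] [ 2.10076861e+00 -2.33379031e+00 -1.37220739e-03] [-0.62145292  0.55076403 -0.79103737]
```

View pics/w6.png

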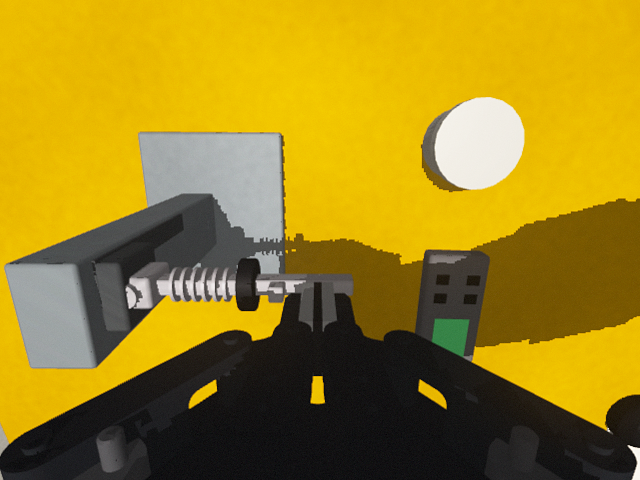

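```bash
python3 -m jog '[[[0,0,-2,0,1],[0,0,-4,0,1],[0,0,-6,0,1],[0,0,-6,0,1]]]'
for i in 1; do python3 -m jog '[[[0,0,-1,0,1],[0,0,-1,0,1]]]'; done
python3 -m jog '[[[0,0,-1,0,1],[0,0,-1,0,1]]]'
python3 -m jog '[[[0,0,-1,0,1],[0,0,-1,0,1]]]'
```

```text
time: 9.25
ee_pos: [0.5445, 0.1198, 0.1879]
eef_rot: [2.102, -2.334, -0.0]
contact_force: [0.4, -0.8, 0.1]
opening: -0.0
time: 9.45
ee_pos: [0.5446, 0.1197, 0.1872]
eef_rot: [-2.102, 2.334, -0.0]
contact_force: [0.3, 0.2, -0.1]
opening: 0.0001
time: 9.65
ee_pos: [0.5446, 0.1197, 0.1862]
eef_rot: [-2.102, 2.335, -0.0]
contact_force: [0.4, 0.3, -0.0]
opening: -0.0005
time: 9.85
ee_pos: [0.5446, 0.1197, 0.1852]
eef_rot: [2.102, -2.335, 0.0]
contact_force: [-0.5, -0.2, -0.5]
opening: 0.0001
```

```bash
python3 -m jog '[[[0,0,-1,0,1],[0,0,-1,0,1]]]'
python3 -m jog '[[[0,0,-1,0,1],[0,0,-1,0,1]]]'
python3 -m jog '[[[0,0,-0.5,0,1],[0,0,-0.5,0,1]]]'
```

```text
time: 10.05
ee_pos: [0.5446, 0.1197, 0.1841]
eef_rot: [2.102, -2.334, -0.0]
contact_force: [0.6, 0.8, 0.8]
opening: 0.0001
time: 10.25
ee_pos: [0.5447, 0.1197, 0.1832]
eef_rot: [-2.102, 2.334, -0.0]
contact_force: [-0.5, 0.4, 2.3]
opening: -0.0001
time: 10.45
ee_pos: [0.5447, 0.1197, 0.1829]
eef_rot: [-2.102, 2.334, -0.0]
contact_force: [0.7, 0.2, 1.5]
opening: 0.0002
```

```bash
python3 -m jog '[[[0,0,-1,0,1],[0,0,-1,0,1]]]'
python3 -m jog '[[[0,0,-1,0,1],[0,0,-1,0,1]]]'
```

```text
time: 10.65
ee_pos: [0.5447, 0.1197, 0.182]
eef_rot: [-2.102, 2.334, -0.0]
contact_force: [-1.0, 0.6, 4.5]
opening: -0.0001
time: 10.85
ee_pos: [0.5447, 0.1197, 0.1812]
eef_rot: [-2.102, 2.334, -0.001]
contact_force: [-2.9, -0.3, 8.0]
opening: -0.0003
```

```bash
python3 -m jog '[[[0,0,5,0,1],[0,0,25,0,1],[5,4,60,0,0.5],[10,8,100,0,0],[15,15,120,0,0],[15,15,120,0,0],[15,15,120,0,0]]]'
python3 - <<'E'
from h import *
import cv2
s=bot.observe();p,d=bot.grab_frame('wrist');cv2.imwrite('pics/w7.png',p[:,:,::-1]);np.savez('pics/w7.npz',d=d,pos=s['ee_pos'],rot=s['eef_rot']);print(s['time'],s['ee_pos'],s['eef_rot'],s['contact_force'])
c=np.clip(p[120:320,150:400,::-1]*1.5,0,255).astype('uint8');cv2.imwrite('pics/w7z.png',cv2.resize(c,None,fx=3,fy=3,interpolation=cv2.INTER_CUBIC))
E
```

```text
time: 11.55
ee_pos: [0.5596, 0.1347, 0.3003]
eef_rot: [2.102, -2.334, 0.0]
contact_force: [1.4, -0.3, 0.5]
opening: 0.0721
11.55 [0.55963885 0.13470799 0.30031721] [ 2.10241243e+00 -2.33411699e+00  2.59355540e-05] [ 1.36717362 -0.26570823  0.47147029]
```

View pics/w7.png

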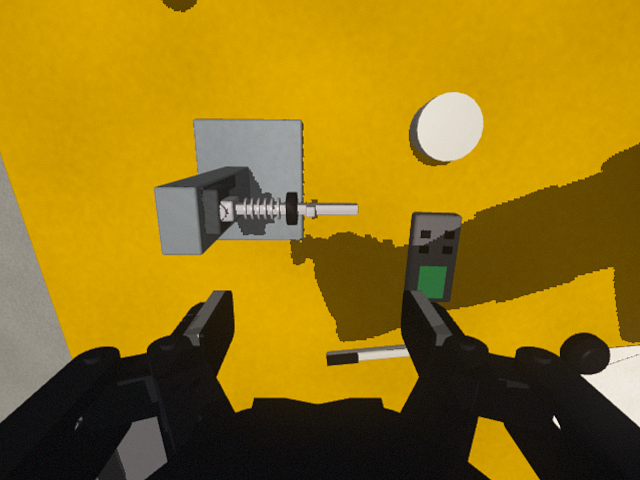

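View pics/w7z.png

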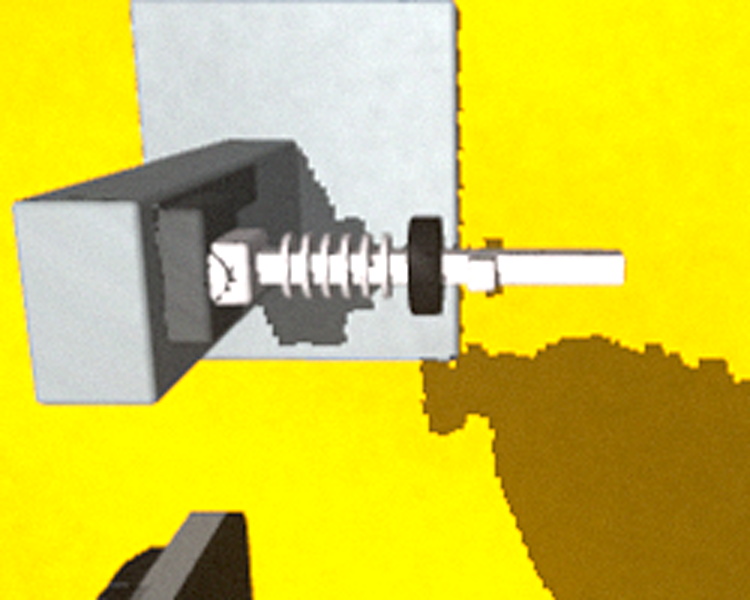

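```bash
python3 - <<'E'
from h import *
np.set_printoptions(precision=4,suppress=True)
f=np.load('pics/w7.npz');pos,rot=f['pos'],f['rot'];d=f['d']
def r(x,y,z):return wray(pos,rot,150+x/3-.3,120+y/3-.3,z)
a=r(624,267.5,.1835);b=r(515,267,.1835);print('end',a,'mid',b,np.degrees(np.arctan2(*(a-b)[1::-1])))
print('nib outer',r(493,270,.1915),'nib inner',r(470,270,.1915),'collar out',r(443,266,.1835))
P=np.array([r(*p,.205)[:2] for p in [(15,203),(138,203),(155,402),(38,402)]]);print(P,P.mean(0))
for i in range(4):
    e=P[(i+1)%4]-P[i];print(np.hypot(*e),np.degrees(np.arctan2(e[1],e[0])))
Q=np.array([r(*p,.012)[:2] for p in [(133,2),(456,2),(460,355)]]);e=Q[1]-Q[0];print(Q,np.degrees(np.arctan2(e[1],e[0])))
for u,v in [(335,209),(345,209),(352,210),(200,215),(230,160)]: print(wpt(pos,rot,u,v,float(d[v,u])))
y=Ro.from_rotvec(rot).as_matrix();print('tool x,y',np.degrees(np.arctan2(y[1,0],y[0,0])),np.degrees(np.arctan2(y[1,1],y[0,1])))
E
```

```text
end [0.5278 0.1181 0.1835] mid [0.5553 0.1151 0.1835] 173.75641547530333
nib outer [0.5607 0.1137 0.1915] nib inner [0.5663 0.1131 0.1915] collar out [0.5734 0.1129 0.1835]
[[0.6673 0.0842]
 [0.6393 0.0871]
 [0.6449 0.1348]
 [0.673  0.1318]] [0.6561 0.1095]
0.028138631849088575 174.0209587695871
0.047950062500024454 83.34824922486969
0.028263499508517264 -5.971895905748816
0.047955215454002796 -96.80087993912437
[[0.6957 0.0276]
 [0.5692 0.0408]
 [0.5843 0.1845]] 174.01447116257734
[0.545  0.1165 0.1829]
[0.5374 0.1171 0.1839]
[0.5321 0.1186 0.1829]
[0.6422 0.1074 0.1997]
[0.6616 0.0771 0.0112]
tool x,y -95.9792869982339 174.0207116876446
```

The hook now stands straight out, parallel to the base plate's edge (tab end at about (358,209)) and against its stop. Next I'll move over the rack.

```bash
python3 -m jog '[[[-8,-20,0,0,0],[-20,-50,0,-0.02,0],[-35,-90,0,-0.04,0],[-52,-135,0,-0.06,0],[-70,-180,0,-0.08,0],[-85,-220,0,-0.1,0],[-100,-260,0,-0.12,0],[-113,-290,0,-0.14,0],[-122,-315,-5,-0.148,0],[-130,-330,-10,-0.148,0],[-130,-335,-10,-0.148,0],[-130,-335,-10,-0.148,0]]]'
python3 - <<'E'
from h import *
import cv2
s=bot.observe();p,d=bot.grab_frame('wrist');cv2.imwrite('pics/w8.png',p[:,:,::-1]);np.savez('pics/w8.npz',d=d,pos=s['ee_pos'],rot=s['eef_rot']);print(s['time'],s['ee_pos'],s['eef_rot'],s['contact_force'])
E
```

```text
time: 12.8
ee_pos: [0.4291, -0.2006, 0.29]
eef_rot: [1.922, -2.484, -0.002]
contact_force: [0.1, 0.0, 0.9]
opening: 0.0854
12.8 [ 0.42907337 -0.20058343  0.28995164] [ 1.92176703e+00 -2.48446686e+00 -2.17103057e-03] [0.10265129 0.02029979 0.93937856]
```

View pics/w8.png

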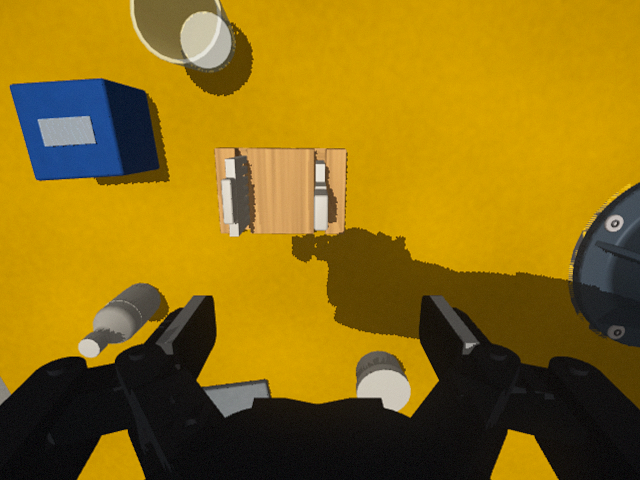

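The handle top of the tall comb is at about (321, 195–228), with its shoulder at (320,168). The plain comb is at (230, 160–235). The jaws are square to the rack.

```bash
python3 - <<'E'
from h import *
import cv2
np.set_printoptions(precision=4,suppress=True)
f=np.load('pics/w8.npz');pos,rot=f['pos'],f['rot'];d=f['d']
im=cv2.imread('pics/w8.png')
h=cv2.cvtColor(im,cv2.COLOR_BGR2HSV);m=((h[...,1]<60)&(h[...,2]>150)).astype('uint8');m[:, :305]=0;m[:,340:]=0;m[:150]=0;m[245:]=0
n,l,st,ce=cv2.connectedComponentsWithStats(m)
for i in range(1,n):
    if st[i,4]>30:
        x,y,w,hh,a=st[i];print(st[i],ce[i],float(np.median(d[l==i])));ys,xs=np.where(l==i)
        z=np.array([wpt(pos,rot,u,v,float(d[v,u])) for u,v in zip(xs,ys)]);print(np.median(z,0),np.percentile(z[:,2],[10,90]))
        c=np.array([wray(pos,rot,*q,.153) for q in [(x-.5,y-.5),(x+w-.5,y-.5),(x+w-.5,y+hh-.5),(x-.5,y+hh-.5)]]);print(c)
        (cc,wh,an)=cv2.minAreaRect(np.c_[xs,ys].astype(np.float32));print(cc,wh,an,wray(pos,rot,*cc,.153))
y=Ro.from_rotvec(rot).as_matrix();print('tool y',np.degrees(np.arctan2(y[1,1],y[0,1])))
c=im[140:245,205:355];cv2.imwrite('pics/w8z.png',cv2.resize(c,None,fx=5,fy=5,interpolation=cv2.INTER_CUBIC))
E
```

```text
[316 164   9  18 162] [320.  172.5] 0.3517221212387085
[ 0.4174 -0.2369  0.0752] [0.0743 0.0762]
[[ 0.418  -0.2516  0.153 ]
 [ 0.4111 -0.2498  0.153 ]
 [ 0.4146 -0.2361  0.153 ]
 [ 0.4216 -0.2379  0.153 ]]
(320.0, 172.5) (17.0, 8.0) 90.0 [ 0.4163 -0.2439  0.153 ]
[315 186  11   3  32] [320.1562 187.0312] 0.31789737939834595
[ 0.42   -0.2273  0.1132] [0.1123 0.1143]
[[ 0.4232 -0.235   0.153 ]
 [ 0.4146 -0.2328  0.153 ]
 [ 0.4152 -0.2304  0.153 ]
 [ 0.4238 -0.2327  0.153 ]]
(320.0, 187.0) (2.0, 10.0) 90.0 [ 0.4192 -0.2327  0.153 ]
[314 195  14  35 483] [320.4865 211.971 ] 0.284697562456131
[ 0.4239 -0.2127  0.152 ] [0.1511 0.153 ]
[[ 0.4258 -0.2282  0.153 ]
 [ 0.4148 -0.2253  0.153 ]
 [ 0.4219 -0.1969  0.153 ]
 [ 0.4332 -0.1998  0.153 ]]
(320.5, 212.0) (34.0, 13.0) 90.0 [ 0.4239 -0.2127  0.153 ]
tool y 165.44483905855415
```

View pics/w8z.png

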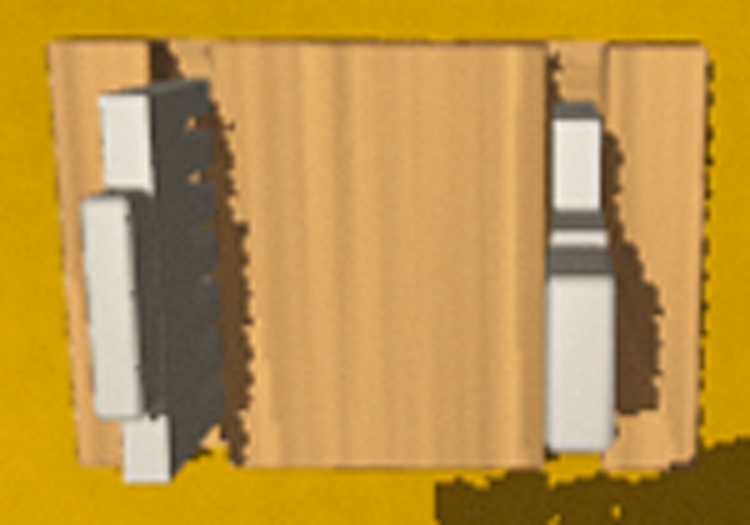

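```bash
python3 -m jog '[[[-5,-12,-20,0,0],[-5,-12,-50,0,0],[-5,-12,-80,0,0],[-5,-12,-110,0,0],[-5,-12,-135,0,0],[-5,-12,-155,0,0],[-5,-12,-168,0,0],[-5,-12,-175,0,0],[-5,-12,-175,0,0],[-5,-12,-175,0,0]]]'
python3 -m jog '[[[0,0,0,0,0.5],[0,0,0,0,0.8],[0,0,0,0,1],[0,0,0,0,1],[0,0,0,0,1],[0,0,0,0,1]]]' 30
python3 - <<'E'
from h import *
import cv2
s=bot.observe();p,d=bot.grab_frame('wrist');cv2.imwrite('pics/w9.png',p[:,:,::-1]);print(s['time'],s['ee_pos'],s['eef_rot'],s['contact_force'],s['opening'])
E
```

```text
time: 13.85
ee_pos: [0.4251, -0.2121, 0.1163]
eef_rot: [-1.925, 2.483, -0.001]
contact_force: [-0.1, -0.1, 0.4]
opening: 0.0854
time: 14.45
ee_pos: [0.4245, -0.2123, 0.1159]
eef_rot: [-1.924, 2.484, -0.0]
contact_force: [-0.9, -0.2, 2.6]
opening: 0.0116
14.45 [ 0.42453209 -0.21234636  0.11591785] [-1.92386162e+00  2.48360035e+00 -1.61015461e-04] [-0.85595765 -0.16396451  2.61308586] 0.011562157726168648
```

View pics/w9.png

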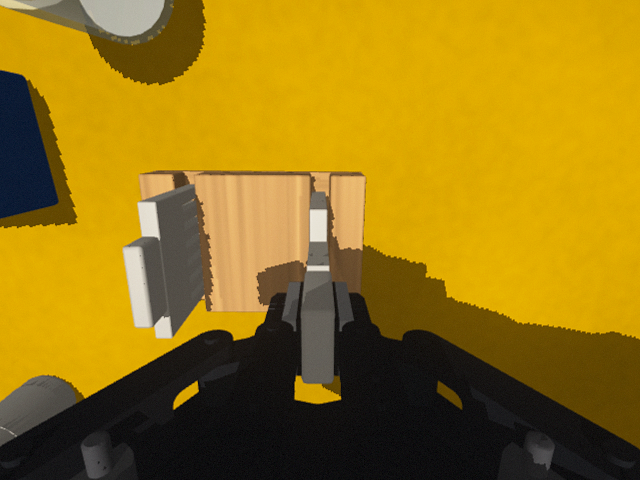

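```bash
python3 -m jog '[[[0,0,2,0,1],[0,0,6,0,1],[0,0,12,0,1],[0,0,20,0,1],[0,0,32,0,1],[0,0,50,0,1],[0,0,75,0,1],[0,0,105,0,1],[0,0,135,0,1],[0,0,160,0,1],[0,0,180,0,1],[0,0,185,0,1],[0,0,185,0,1]]]'
python3 -m jog '[[[5,15,0,0.02,1],[12,45,0,0.04,1],[20,80,0,0.06,1],[29,115,0,0.08,1],[38,150,0,0.1,1],[47,185,0,0.12,1],[56,220,0,0.14,1],[64,255,0,0.148,1],[71,285,0,0.148,1],[77,308,0,0.148,1],[81,325,0,0.148,1],[83,332,0,0.148,1],[83,332,0,0.148,1],[83,332,0,0.148,1]]]'
python3 - <<'E'
from h import *
import cv2
s=bot.observe();print(s['time'],s['ee_pos'],s['eef_rot'],s['contact_force'],s['opening'])
for n in('wrist','scene','side'):
    p,d=bot.grab_frame(n);cv2.imwrite(f'pics/a_{n}.png',p[:,:,::-1])
y=Ro.from_rotvec(s['eef_rot']).as_matrix();print('tool y',np.degrees(np.arctan2(y[1,1],y[0,1])))
a=cv2.imread('pics/a_scene.png')[120:280,280:440];b=cv2.imread('pics/a_side.png')[180:340,220:380]
cv2.imwrite('pics/ab.png',np.clip(cv2.resize(np.hstack([a,b]),None,fx=2.5,fy=2.5,interpolation=cv2.INTER_CUBIC)*1.6,0,255))
E
```

```text
time: 15.8
ee_pos: [0.4249, -0.2125, 0.3014]
eef_rot: [-1.924, 2.483, -0.002]
contact_force: [-0.1, 0.9, -1.9]
opening: 0.0115
time: 17.2
ee_pos: [0.5072, 0.119, 0.3002]
eef_rot: [2.101, -2.334, -0.0]
contact_force: [0.8, -0.3, -1.0]
opening: 0.0115
17.2 [0.50723776 0.11904873 0.30024485] [ 2.10138458e+00 -2.33383069e+00 -3.12161126e-04] [ 0.76498102 -0.27511311 -1.01104834] 0.011497777027337468
tool y 173.99981921172227[ WARN:0@2.842] global loadsave.cpp:1063 imwrite_ Unsupported depth image for selected encoder is fallbacked to CV_8U.
```

View pics/a_wrist.png

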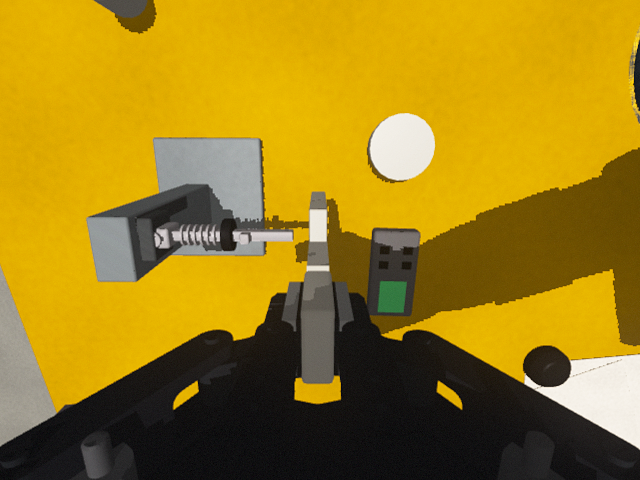

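View pics/ab.png

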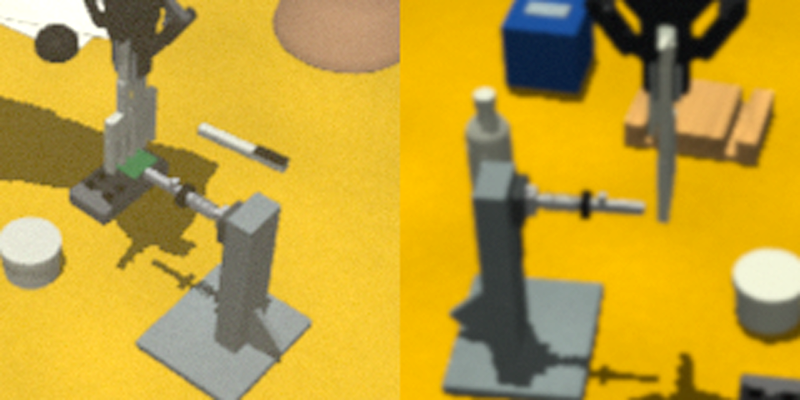

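```bash
python3 -m jog '[[[0,1,-15,0,1],[0,1,-35,0,1],[0,1,-55,0,1],[0,1,-70,0,1],[0,1,-80,0,1],[0,1,-86,0,1],[0,1,-89,0,1],[0,1,-89,0,1],[0,1,-89,0,1]]]'
python3 - <<'E'
from h import *
import cv2
np.set_printoptions(precision=4,suppress=True)
s=bot.observe();print(s['time'],s['ee_pos'],s['eef_rot'],s['contact_force'],s['opening'])
T=s['ee_pos']
for n in('wrist','scene','side'):
    p,d=bot.grab_frame(n);cv2.imwrite(f'pics/b_{n}.png',p[:,:,::-1])
a=cv2.imread('pics/b_scene.png')[150:280,310:440];b=cv2.imread('pics/b_side.png')[200:330,230:360]
cv2.imwrite('pics/bb.png',np.clip(cv2.resize(np.hstack([a,b]),None,fx=3,fy=3,interpolation=cv2.INTER_CUBIC)*1.6,0,255).astype('uint8'))
O=np.array([.6322,.1071]);u=np.array([-.9945,.1045]);w=np.array([u[1],-u[0]]);e=T[:2]-O;print('r',e@u,'lat',e@w, 'proj bar end',proj('scene',np.r_[O+.105*u,.1785]),proj('side',np.r_[O+.105*u,.1785]),'eye',proj('scene',T-[0,0,.028]),proj('side',T-[0,0,.028]))
E
```

```text
time: 18.25
ee_pos: [0.5079, 0.1207, 0.2124]
eef_rot: [-2.102, 2.334, -0.001]
contact_force: [-0.3, 0.5, -1.2]
opening: 0.0115
18.25 [0.5079 0.1207 0.2124] [-2.1016  2.334  -0.0008] [-0.3273  0.5344 -1.1889] 0.011469497403987575
r 0.1250026680604587 lat 0.0005476355157048804 proj bar end (np.float64(337.92467235355775), np.float64(188.60363861956108)) (np.float64(316.84603976802777), np.float64(262.1378442658684)) eye (np.float64(332.0782804066365), np.float64(183.29516520133046)) (np.float64(326.012020185432), np.float64(260.86978733087534))
```

View pics/b_wrist.png

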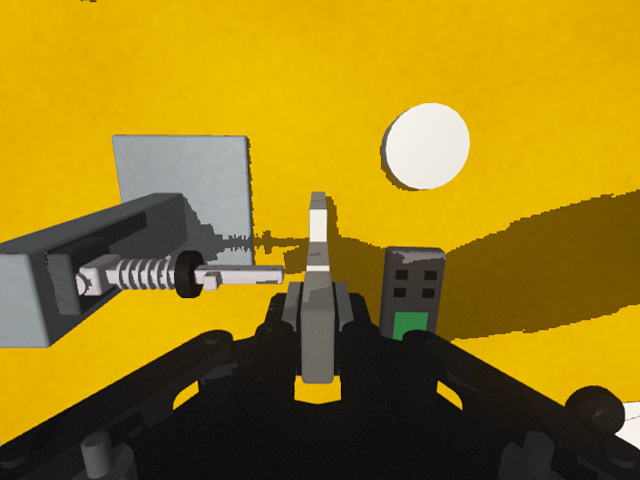

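View pics/bb.png

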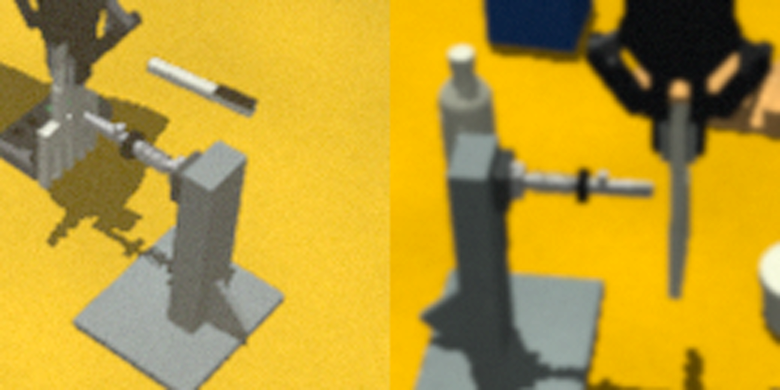

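```bash
python3 -m jog '[[[0,0,-1.5,0,1],[5,-1,-1.5,0,1],[10,-1.5,-1.5,0,1],[14,-2,-1.5,0,1],[18,-2.5,-1.5,0,1],[22,-3,-1.5,0,1],[25,-3,-1.5,0,1],[25,-3,-1.5,0,1]]]'
python3 -m jog '[[[3,-0.3,0,0,1],[6,-0.6,0,0,1],[9,-0.9,0,0,1],[12,-1.2,0,0,1],[12,-1.2,0,0,1]]]'
python3 - <<'E'
from h import *
import cv2
np.set_printoptions(precision=4,suppress=True)
s=bot.observe();print(s['time'],s['ee_pos'],s['eef_rot'],s['contact_force'],s['torque'],s['opening'])
T=s['ee_pos']
for n in('wrist','scene','side'):
    p,d=bot.grab_frame(n);cv2.imwrite(f'pics/c_{n}.png',p[:,:,::-1])
a=cv2.imread('pics/c_scene.png')[150:280,310:440];b=cv2.imread('pics/c_side.png')[200:330,230:360]
cv2.imwrite('pics/cb.png',np.clip(cv2.resize(np.hstack([a,b]),None,fx=3,fy=3,interpolation=cv2.INTER_CUBIC)*1.6,0,255).astype('uint8'))
O=np.array([.6322,.1071]);u=np.array([-.9945,.1045]);w=np.array([u[1],-u[0]]);e=T[:2]-O;print('r',e@u,'lat',e@w)
E
```

```text
time: 19.2
ee_pos: [0.533, 0.1176, 0.2102]
eef_rot: [-2.102, 2.335, -0.0]
contact_force: [-0.7, 0.3, -1.4]
opening: 0.0116
time: 19.7
ee_pos: [0.545, 0.1164, 0.2102]
eef_rot: [-2.102, 2.334, -0.0]
contact_force: [0.0, -0.7, -2.1]
opening: 0.0118
19.7 [0.545  0.1164 0.2102] [-2.1021  2.3345 -0.0002] [ 0.0376 -0.668  -2.1084] [-0.0213 -0.011   0.0131] 0.011843234242628337
r 0.0876645875675035 lat 0.00018793581062122983
```

View pics/c_wrist.png

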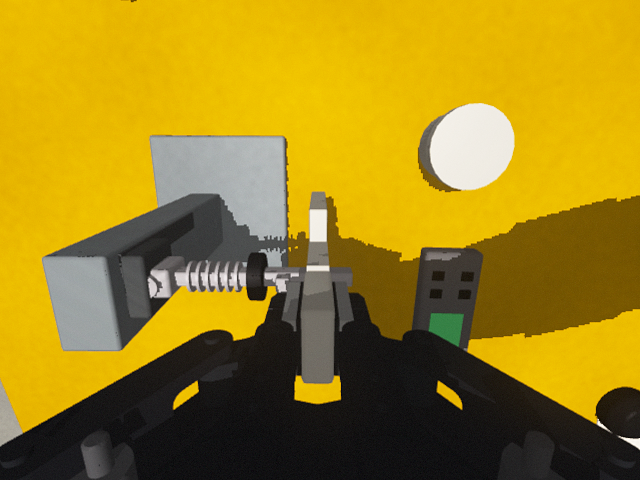

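View pics/cb.png

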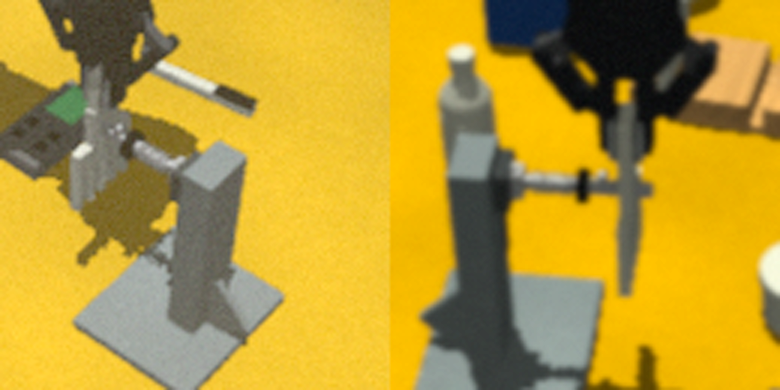

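The tab now sticks out on the far side of the comb, in the wrist view at about (345,278) and in the side crop at (645,190), so the eye is threaded. Next I'll take it over the nib.

```bash
python3 -m jog '[[[3,-0.3,0,0,1],[6,-0.6,0,0,1],[9,-0.9,0,0,1],[9,-0.9,0,0,1]]]'
python3 -m jog '[[[2,-0.2,0,0,1],[4,-0.4,0,0,1],[7,-0.7,0,0,1],[10,-1,0,0,1],[10,-1,0,0,1]]]'
python3 -m jog '[[[2,-0.2,0,0,1],[4,-0.4,0,0,1],[6,-0.6,0,0,1],[6,-0.6,0,0,1]]]'
```

```text
time: 20.25
ee_pos: [0.5541, 0.1156, 0.2102]
eef_rot: [-2.102, 2.335, -0.0]
contact_force: [-0.3, -0.6, -2.0]
opening: 0.0116
time: 20.75
ee_pos: [0.5641, 0.1145, 0.2102]
eef_rot: [-2.102, 2.335, -0.0]
contact_force: [-0.6, -0.1, -1.8]
opening: 0.0116
time: 21.15
ee_pos: [0.5692, 0.1139, 0.2101]
eef_rot: [2.102, -2.334, -0.001]
contact_force: [-2.9, -0.2, -0.0]
opening: 0.012
```

```bash
python3 -m jog '[[[2,-0.2,0,0,1],[4,-0.4,0,0,1],[6,-0.6,0,0,1],[7,-0.7,0,0,1],[7,-0.7,0,0,1]]]'
python3 - <<'E'
from h import *
import cv2
np.set_printoptions(precision=4,suppress=True)
s=bot.observe();print(s['time'],s['ee_pos'],s['eef_rot'],s['contact_force'],s['torque'],s['opening'])
T=s['ee_pos']
for n in('wrist','scene','side'):
    p,d=bot.grab_frame(n);cv2.imwrite(f'pics/d_{n}.png',p[:,:,::-1])
b=cv2.imread('pics/d_side.png')[210:300,250:350];a=cv2.imread('pics/d_wrist.png')[220:340,230:363]
cv2.imwrite('pics/db.png',np.clip(np.hstack([cv2.resize(b,(400,360),interpolation=cv2.INTER_CUBIC),cv2.resize(a,(399,360),interpolation=cv2.INTER_CUBIC)])*1.5,0,255).astype('uint8'))
O=np.array([.6322,.1071]);u=np.array([-.9945,.1045]);w=np.array([u[1],-u[0]]);e=T[:2]-O;print('r',e@u,'lat',e@w)
E
```

```text
time: 21.65
ee_pos: [0.5759, 0.1133, 0.2101]
eef_rot: [2.102, -2.334, -0.002]
contact_force: [-6.1, 0.2, 0.8]
opening: 0.0113
21.65 [0.5759 0.1133 0.2101] [ 2.1016 -2.3335 -0.0018] [-6.0551  0.2084  0.8218] [0.1514 1.5388 0.017 ] 0.011301247790116509
r 0.05662513597512219 lat 0.00026572711487079706
```

View pics/db.png

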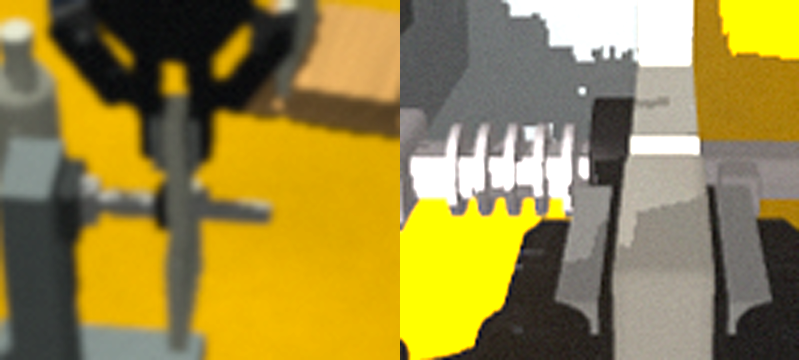

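```bash
python3 -m jog '[[[0,0,-2,0,1],[0,0,-4,0,1],[0,0,-6,0,1],[0,0,-8,0,1],[0,0,-8,0,1]]]'
python3 -m jog '[[[0,0,-1,0,1],[0,0,-1,0,1]]]'
python3 -m jog '[[[0,0,-1,0,1],[0,0,-1,0,1]]]'
```

```text
time: 22.3
ee_pos: [0.5758, 0.1133, 0.202]
eef_rot: [2.102, -2.334, -0.002]
contact_force: [-7.3, 0.8, 2.0]
opening: 0.012
time: 22.5
ee_pos: [0.5758, 0.1133, 0.2012]
eef_rot: [2.102, -2.334, -0.002]
contact_force: [-7.3, 0.7, 2.1]
opening: 0.0114
time: 22.7
ee_pos: [0.5759, 0.1133, 0.2002]
eef_rot: [2.102, -2.334, -0.002]
contact_force: [-6.6, -0.1, 1.7]
opening: 0.0117
```

```bash
python3 -m jog '[[[0,0,-1,0,1],[0,0,-1,0,1]]]'
python3 -m jog '[[[0,0,-1,0,1],[0,0,-1,0,1]]]'
python3 - <<'E'
from h import *
import cv2
s=bot.observe();print(s['time'],s['ee_pos'],s['contact_force'],s['torque'])
for n in('wrist','side'):
    p,d=bot.grab_frame(n);cv2.imwrite(f'pics/e_{n}.png',p[:,:,::-1])
b=cv2.imread('pics/e_side.png')[210:300,250:350];a=cv2.imread('pics/e_wrist.png')[220:340,230:363]
cv2.imwrite('pics/eb.png',np.clip(np.hstack([cv2.resize(b,(400,360),interpolation=cv2.INTER_CUBIC),cv2.resize(a,(399,360),interpolation=cv2.INTER_CUBIC)])*1.5,0,255).astype('uint8'))
E
```

```text
time: 22.9
ee_pos: [0.5759, 0.1133, 0.1992]
eef_rot: [2.102, -2.334, -0.002]
contact_force: [-6.9, 0.6, 2.2]
opening: 0.0114
time: 23.1
ee_pos: [0.5759, 0.1134, 0.1987]
eef_rot: [2.102, -2.334, -0.001]
contact_force: [-7.5, 0.7, 5.7]
opening: 0.0111
23.1 [0.57587767 0.11335942 0.19865624] [-7.5451091   0.71530121  5.70306745] [ 0.16247045  1.74639334 -0.04065553]
```

View pics/eb.png

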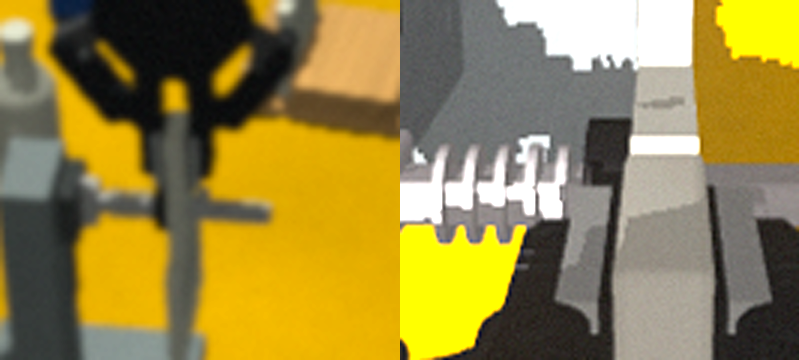

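```bash
python3 -m jog '[[[-1,0.1,0.5,0,1],[-2,0.2,0.5,0,1],[-3,0.3,0.5,0,1],[-3,0.3,0.5,0,1]]]'
python3 - <<'E'
from h import *
s=bot.observe();print(s['time'],s['ee_pos'],s['contact_force'])
E
```

```text
time: 23.6
ee_pos: [0.5734, 0.1136, 0.199]
eef_rot: [-2.102, 2.334, 0.0]
contact_force: [-5.6, 0.8, 2.7]
opening: 0.0119
23.6 [0.57339063 0.11362367 0.19896333] [-5.58093639  0.75257584  2.65962176]
```

```bash
python3 -m jog '[[[-1,0.1,0,0,1],[-1,0.1,0,0,1]]]'
python3 -m jog '[[[-1,0.1,0,0,1],[-1,0.1,0,0,1]]]'
```

```text
time: 23.8
ee_pos: [0.5726, 0.1137, 0.1989]
eef_rot: [-2.102, 2.334, -0.0]
contact_force: [-4.5, 0.4, 1.8]
opening: 0.0116
time: 24.0
ee_pos: [0.5717, 0.1138, 0.1989]
eef_rot: [-2.102, 2.334, -0.001]
contact_force: [-3.6, 0.7, 2.8]
opening: 0.0116
```

```bash
python3 -m jog '[[[0,0,0,0,0.84],[0,0,0,0,0.8],[0,0,0,0,0.76],[0,0,0,0,0.72],[0,0,0,0,0.7],[0,0,0,0,0.7]]]' 20
python3 - <<'E'
from h import *
import cv2
s=bot.observe();print(s['time'],s['ee_pos'],s['contact_force'],s['opening'])
for n in('wrist','side'):
    p,d=bot.grab_frame(n);cv2.imwrite(f'pics/f_{n}.png',p[:,:,::-1])
b=cv2.imread('pics/f_side.png')[210:300,250:350];a=cv2.imread('pics/f_wrist.png')[220:400,215:415]
cv2.imwrite('pics/fb.png',np.clip(np.hstack([cv2.resize(b,(400,360),interpolation=cv2.INTER_CUBIC),cv2.resize(a,(400,360),interpolation=cv2.INTER_CUBIC)])*1.5,0,255).astype('uint8'))
E
```

```text
time: 24.6
ee_pos: [0.5717, 0.1138, 0.1988]
eef_rot: [-2.102, 2.334, -0.0]
contact_force: [-0.2, -0.3, -0.5]
opening: 0.0255
24.6 [0.57168949 0.11376807 0.19876874] [-0.24207679 -0.32235837 -0.47956302] 0.025468708680042088
```

View pics/fb.png

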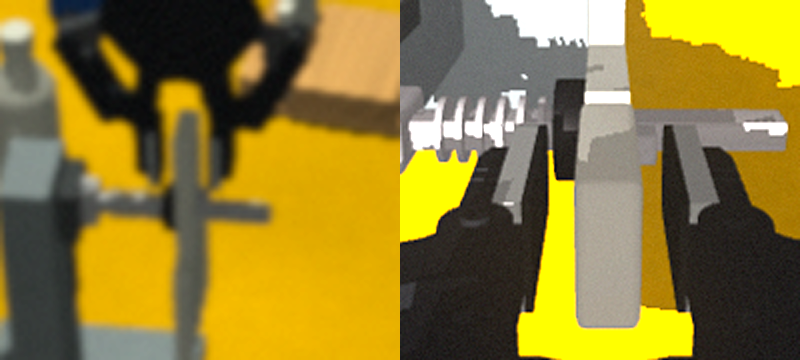

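The comb hangs free between the open jaws. In the wrist crop the collar is against its inner face (570,130) and the nib against its outer face (648,145). I'll lift straight out.

```bash
python3 -m jog '[[[0,0,3,0,0.7],[0,0,8,0,0.7],[0,0,15,0,0.7],[0,0,25,0,0.7],[0,0,40,0,0.7],[0,0,60,0,0.7],[0,0,85,0,0.7],[0,0,110,0,0.6],[-10,10,130,0,0.5],[-20,30,140,0,0.5],[-30,50,140,0,0.5],[-30,50,140,0,0.5]]]'
python3 - <<'E'
from h import *
import cv2
s=bot.observe();print(s['time'],s['ee_pos'],s['contact_force'],s['opening'])
for n in('wrist','side','scene'):
    p,d=bot.grab_frame(n);cv2.imwrite(f'pics/g_{n}.png',p[:,:,::-1])
b=cv2.imread('pics/g_side.png')[200:320,230:350];a=cv2.imread('pics/g_scene.png')[160:280,320:440]
cv2.imwrite('pics/gb.png',np.clip(np.hstack([cv2.resize(b,(400,400),interpolation=cv2.INTER_CUBIC),cv2.resize(a,(400,400),interpolation=cv2.INTER_CUBIC)])*1.5,0,255).astype('uint8'))
E
```

```text
time: 25.9
ee_pos: [0.5409, 0.1655, 0.3403]
eef_rot: [-2.103, 2.331, -0.0]
contact_force: [0.9, -0.3, 0.0]
opening: 0.0428
25.9 [0.54089066 0.16554749 0.34026771] [ 0.87230482 -0.25972906  0.02212495] 0.04275650233489077
```

View pics/gb.png

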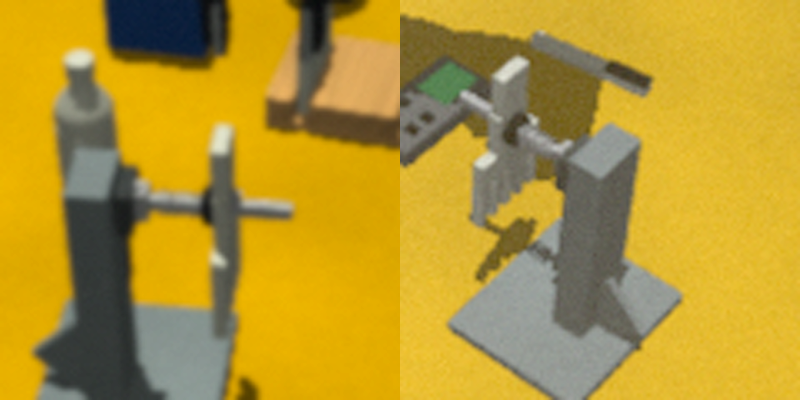

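View pics/g_wrist.png

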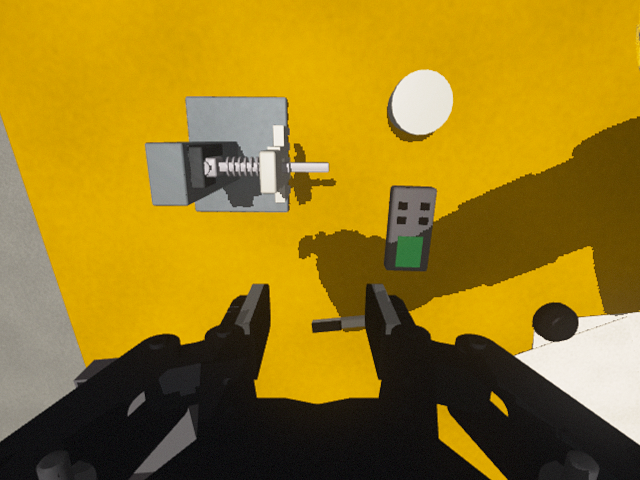

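View pics/g_scene.png

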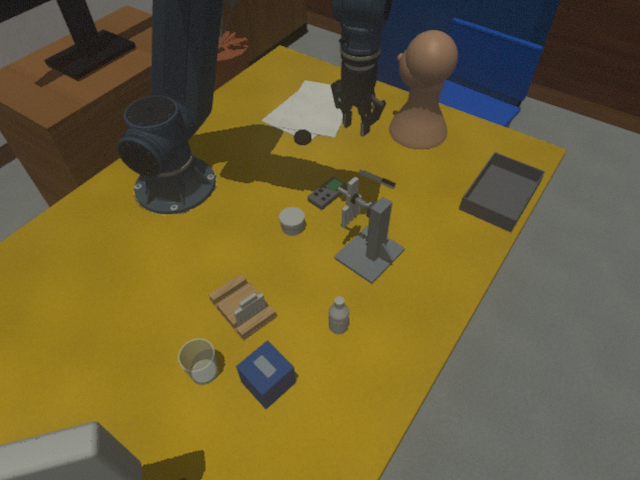

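```bash
python3 - <<'E'
from h import *
import cv2
np.set_printoptions(precision=4,suppress=True)
s=bot.observe();pos,rot=s['ee_pos'],s['eef_rot'];p,d=bot.grab_frame('wrist')
for u,v in [(268,160),(268,172),(268,185),(279,132),(278,198),(300,167),(310,167),(322,167)]: print(u,v,wpt(pos,rot,u,v,float(d[v,u])))
c=p[110:220,180:340,::-1];cv2.imwrite('pics/hz.png',cv2.resize(c,None,fx=5,fy=5,interpolation=cv2.INTER_CUBIC))
E
```

```text
268 160 [0.5708 0.1033 0.2353]
268 172 [0.572  0.1115 0.2352]
268 185 [0.5733 0.1205 0.2351]
279 132 [0.5688 0.0832 0.1573]
278 198 [0.5777 0.1421 0.1576]
300 167 [0.5522 0.114  0.1827]
310 167 [0.5438 0.1148 0.1841]
322 167 [0.5337 0.1159 0.1832]
```

View pics/hz.png

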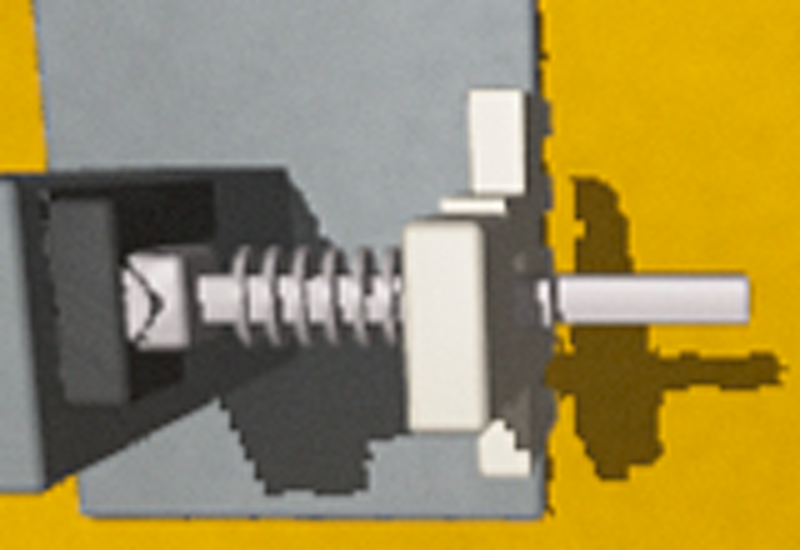

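The handle top is level at z≈0.235, against 0.2365 expected when seated. The tab extends beyond the comb at 174°, which is the stop direction. Handing in.

```bash
python3 -c "
from rig import bot
print(bot.close_job())"
```

```text
the job is handed in; nothing more can be done
None
```

The comb with the eye is hanging on the hook, held between nib and collar, and the job was handed in at about 26 s of the 72 s allowed.

- **Hook:** I pushed the tab round with the shut fingertips until it met the stop. Force at the stop was about 7.7 N.
- **Bar height:** I touched the top of the tab and found the bar top at about 0.1835 m. That touch reached about 8.5 N.
- **Comb:** I lifted it straight out of the rack, threaded its eye over the tab and nib, and pushed the collar back with about 6 N. Then I let it down onto the bar (force readings up to about 9.5 N), eased it out against the nib and released it.

**Last checks:**
- The handle top is level at z ≈ 0.235 m, against 0.2365 m expected when seated. The depth camera had read 1–2 mm low on known heights.
- Comb and tab are in the expected places, and the hook still lies along the stop direction (174°).
- The robot is clear of everything. The plain comb and the other items look undisturbed in the scene image.
- No check disagreed, but I did not read the collar's travel directly. The nib is hidden behind the comb in the final views; I last saw it against the comb's outer face just after release.

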